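Nip a repaired book in the bench press

TASK

Slide the pack of boards with the newly glued book straight back until it sits square and centred under the platen of the bench press. Then wind the knob clockwise until the platen just touches the pack, and from that touch give it one quarter turn more, no further, and let go. Push the pack gently, do not crush the book, and leave the jar, the brass weight and the brush where they are.

Things in the scene. Friction and masses are not known exactly. Their poses are not given: they have to be found in the camera images.
- press: Small dark green iron bench book press, fixed to the table, open at the front. Origin on the table, on the screw's vertical axis; x points to the back of the press, away from its open front, z up. Bed 290 (x) by 240 (y), from x -165 to +125, top 20 above the table. Two steel columns, diameter 20, at x 0, y -95 and +95, carry the crosshead.
- crosshead_top (a point): Top of the brass nut (radius 21) on the crosshead, on the screw's axis, 177 above the table. The crosshead is 46 (x) by 236 (y), between 125 and 165 above the table.
- spindle: Screw spindle with its collar, moving up and down with the knob. Origin on the screw's axis, level with the unloaded platen's underside (starts 64 to 65 above the table). The platen, cork-faced iron, 130 (x) by 150 (y) by 12 thick, hangs under it on stiff preloaded spring washers and yields upward once it bears on the pack, while the spindle goes on down.
- knob (a joint): Angle of the knob, rad, growing clockwise seen from above, which lowers spindle and knob 8 mm a turn. Starts -0.3 to 0.3. Turns stiffly, about 0.2 N m (at a standstill this friction may hold up to 0.2 N m either way), and stays put. As the platen meets the pack the resisting torque steps up by about 0.08 N m, then climbs 0.045 N m per rad. The touch, to be felt, comes 1 to 4.7 rad after the start.
- knob_grip (a point): Centre of the clamping knob on top of the screw: round, fluted, black plastic, diameter 50, 26 high, with a red mark on top; 234 or so above the table, sinking as it is wound. Below it a neck of diameter 26 and the bare screw, diameter 16, down to the brass nut. Grip it across its diameter from above, at any angle. Own z up.
- pack_mid (a point): Centre of the pack, 21 above its underside: dark red book between two plywood boards, loose on the bed. Boards 180 (own x) by 130 (own y) by 9; the upper one's top is 39 to 43 above the bed; the boards stand out beyond the book and platen at the front. 0.35 to 0.6 kg. Starts 55 to 75 in front of the press's axis, partly under the platen, up to 5 to one side and 0.07 rad askew.
- paste_jar: Bystander: glass jar with white lid, radius 31, height 85, loose on the table beside the press. Origin at its underside.
- weight: Bystander: brass weight with a knob, radius 26, height 72, loose beside the press. Origin at its underside.
- brush: Bystander: flat brush with a pale wooden handle, 200 long, lying on the other side of the press. Origin under its middle.
There are look-alikes about, which are no part of the job. Of the things like the part that bears pack_mid, leave any that is pink; of the rest the larger one is meant.

How it is judged:
By the outcome, as a careful person would: the job done as asked, in the order asked, and still so for the second after the job is handed in, with the robot touching nothing.
It also fails if it takes over 67 s, if anything falls off the work surface, if the arm or the gripper's body presses on something with over 40 N, if the wrist force passes 120 N, or if a joint passes its speed limit or range.

ROBOT

A 6-joint arm with a two-finger parallel gripper is mounted at the origin on the work surface. World frame = base frame: x ahead of the robot, y to its left, z up, the work surface at z = 0. Lengths are in m, angles in rad, forces in N, time in s.
With the tool pointing down it reaches from about 0.35 to 0.85 m from the base axis. Payload 8.1 kg.
Tool frame: the origin (TCP) lies between the finger pads; the fingertips stand tips_ahead ahead of it and the grasp point (between the pads) lies 8 mm behind it (tips_ahead is the distance from the TCP to the fingertips, in m); z points along the fingers, x is the direction in which the jaws open and shut, and the axes are right-handed (so a half turn about z gives the same grasp; the last joint's range is limited). The gripper opens to 93 mm and grips with 3 to 60 N. Pads are 15 mm wide; open, the fingers measure 128 mm over their backs; the gripper's body (75 mm by 188 mm) begins 65 mm behind the grasp point.
Start: joints at [-0.085, 0.13, 1.488, -0, 1.523, -0.085], TCP at [0.6, 0, 0.23] pointing down, gripper open.
Joint ranges: [-2.96, 2.96], [-0.89, 2.26], [0.02, 2.5], [-1.34, 4.48], [0, 2.73], [-2.66, 2.66]. Speed limits (rad/s): [2.39, 2.39, 2.79, 3.14, 3.14, 3.14].

INTERFACE

Orientations are given as a rotation vector (axis times angle).
In Python, from plant import * gives the robot as it stands.
- The arm moves only by the tool play_rows, never from a script. Its argument "increments" is a list that holds one entry, the list of rows, each a list of 4 numbers: the shift along the tool's x, y, z in cm, then the turn about the tool's z in rad. A call has 1 to 5 rows; each row is the pose to reach, as a shift and turn from the pose measured when the call began, along the tool's axes at that moment; what a row does not reach only later rows make up. A row lasts 1/10 s, in which the tool goes at most 50 mm and 8.59 degrees, less where a joint would pass 70% of its speed; a pose out of reach is approached as far as the arm can. A call with a gripper value outside its range is refused whole. "jaw" is the finger opening in cm, from 0 to 9.3, set as the call begins (left out, the last holds). The fingers move at their own pace and stop on an object; "squeeze" is the grip in N (left out, the last holds). Time passes only in rows, so rows that repeat a pose let the fingers close. It gives the time, the measured TCP pose, the force and the opening at its end, in the units of the state.
- read_state(): the state, without advancing time (a new reading comes with each control period).
- read_camera(name): name is "scene" or "side" or "wrist"; returns (picture, depth): 384x512x3 uint8, blue, green, red; 384x512 float32, m along the optical axis (not along the pixel's ray), 0 where there is no reading.
- camera_params(name): a dict with "K" (3x3 intrinsics, pixels), "k1" (the pictures are not rectified: a ray, as slopes to the right and down, at radius r is drawn at 1 + k1 r^2 times it, then the intrinsics apply), "eye" and "orientation" of the camera in the world. Camera axes: x right, y up, looking along -z (the intrinsics and any distortion apply to the point x, -y, -z); pixel columns grow to the right and rows downward; lengths in m; the calibration is good to about 2 mm. A picture is of the moment at which its call begins: read the wrist's pose just before it. camera_params takes no time and is no camera call; for the wrist camera it gives the pose at the moment of the call.
- close_job(): hands the job in, once; it reports no verdict.
The state is a dict: "t": time; "q": joint angles; "dq": joint speeds; "joint_torque": joint torques, N m; "tool_pos": TCP position; "orientation": TCP orientation; "force": force on the tool from outside, world axes, zero at the start; "wrist_torque": the same for the moment, N m; "opening": finger opening in m.
Only numpy, scipy, OpenCV 4.12 (cv2) and the standard library are available. Lean on these libraries where they do the work, as an engineer would, in place of code of your own. Each camera call takes 0.05 s, during which the arm holds its last target.

## Working session

There is one attempt and no reset: what is moved stays moved. The work goes in short steps, Python scripts to look and compute and a tool call to move; the robot and the scene stay as the last step left them, time stands still between calls to the robot, and variables do not carry over. Pictures are saved under pics/ and viewed, and the job is handed in when it is done.

Besides the shell and the picture viewer there is one more tool, called after ">>>" as name(argument=value, ...) on one line, values as JSON. play_rows: Moves the arm, as the interface text tells. Its arguments: {"type":"object","properties":{"increments":{"type":"array"},"jaw":{"type":"number"},"squeeze":{"type":"number"}},"required":["increments"]}

```bash
mkdir -p pics; ls; cat > h.py <<'E'
from plant import *
import numpy as np, cv2
from scipy.spatial.transform import Rotation as R
def px2w(p,u,v,d=None,z=None):
    K=np.array(p["K"]);k1=p["k1"]
    x=(u-K[0,2])/K[0,0];y=(v-K[1,2])/K[1,1]
    q=cv2.undistortPoints(np.array([[[u,v]]],float),K,np.array([k1,0,0,0.]))[0,0]
    ray=np.array([q[0],-q[1],-1.])
    o=p["orientation"];o=np.array(o,float)
    M=o if o.shape==(3,3) else R.from_rotvec(o).as_matrix()
    e=np.array(p["eye"]);w=M@ray
    if d is not None:return e+w*d
    return e+w*(z-e[2])/w[2]
E
python3 - <<'E'
from h import *
for n in("scene","side","wrist"):
    p=camera_params(n);im,d=read_camera(n);cv2.imwrite(f"pics/{n}0.png",im);np.savez(f"/tmp/{n}0.npz",im=im,d=d,p=p)
    print(n,p)
print(read_state())
E
```

```text
pics
scene {'K': array([[362.58318096,   0.        , 263.00887992],
       [  0.        , 362.58318096, 189.44061105],
       [  0.        ,   0.        ,   1.        ]]), 'k1': -0.08292178487151966, 'eye': array([0.87054996, 0.53076656, 0.9013755 ]), 'orientation': array([0.28240242, 0.84102815, 2.38529628])}
side {'K': array([[427.38247969,   0.        , 254.88140124],
       [  0.        , 427.38247969, 186.48652117],
       [  0.        ,   0.        ,   1.        ]]), 'k1': -0.0991860542283349, 'eye': array([1.1317141 , 0.79134888, 0.86098973]), 'orientation': array([0.40995538, 1.13473275, 2.21551349])}
wrist {'K': array([[294.18574283,   0.        , 258.41146284],
       [  0.        , 294.18574283, 187.52556322],
       [  0.        ,   0.        ,   1.        ]]), 'k1': -0.032177492468585, 'eye': array([0.60113423, 0.08512973, 0.38365181]), 'orientation': array([-3.03975196e-01,  2.44534111e-03,  1.19025808e-04])}
{'t': 0.15, 'q': array([-8.53619850e-02,  1.30986936e-01,  1.48901424e+00, -1.29121503e-05,
        1.52296775e+00, -8.53839952e-02]), 'dq': array([ 0.00062957, -0.00344701, -0.00453759, -0.00122858,  0.00106019,
       -0.00031926]), 'joint_torque': array([ 8.59073725e-05, -5.60473788e+01, -4.92333663e+01,  7.68201635e-02,
        3.05504061e-02, -1.41810942e-04]), 'tool_pos': array([5.99594812e-01, 7.50795048e-05, 2.28837017e-01]), 'orientation': array([-3.14148741e+00, -3.55558941e-05,  2.15563427e-03]), 'force': array([-0.15911438,  0.08354158,  0.24444578]), 'wrist_torque': array([ 0.0082829 ,  0.00029501, -0.03516887]), 'opening': 0.09298011305749415}
```

View pics/scene0.png

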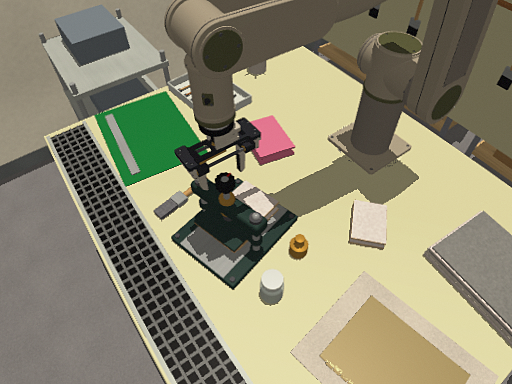

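View pics/side0.png

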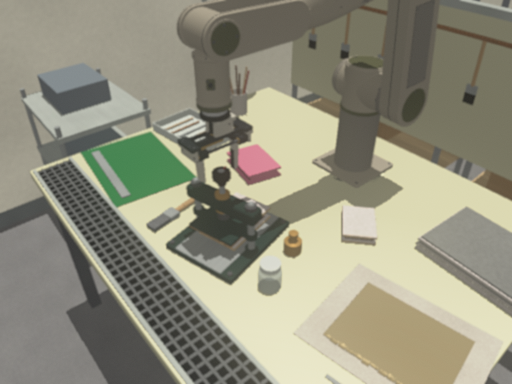

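View pics/wrist0.png

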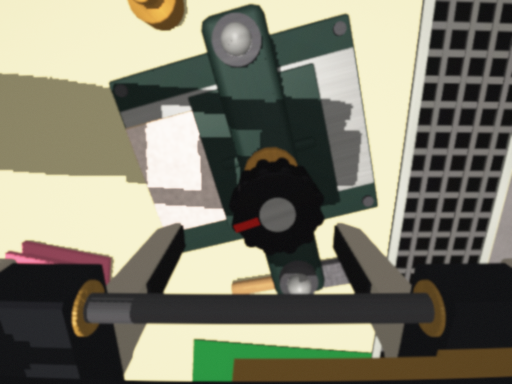

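```bash
python3 - <<'E'
from h import *
try: print(tips_ahead)
except Exception as e: print(e)
z=np.load("/tmp/wrist0.npz",allow_pickle=True);im,d,p=z["im"],z["d"],z["p"].item()
# point map
H,W=d.shape
def pt(u,v): return px2w(p,u,v,d=float(d[v,u]))
for n,(u,v) in dict(knob=(278,213),nutcol=(236,38),col2=(298,280),bedTL=(111,84),bedTR=(348,15),bedBR=(376,205),bolt1=(122,91),bolt2=(340,28),bolt3=(368,201),plyl=(130,140),plyfront1=(130,130),plyfront2=(160,220),ply=(170,150),pl2=(200,200),platen=(320,150)).items(): print(n,pt(u,v).round(4))
big=cv2.resize(im[0:300,90:400],None,fx=2.5,fy=2,interpolation=cv2.INTER_CUBIC)
big=cv2.resize(im[0:300,90:400],None,fx=2,fy=2,interpolation=cv2.INTER_CUBIC)
cv2.imwrite("pics/wbig.png",big)
E
```

```text
0.011
knob [0.6105 0.0293 0.2481]
nutcol [0.587  0.1189 0.1868]
col2 [ 0.6324 -0.0563  0.1811]
bedTL [0.4258 0.0992 0.0192]
bedTR [0.6995 0.1713 0.0199]
bedBR [ 0.7557 -0.0528  0.021 ]
bolt1 [0.4402 0.091  0.0242]
bolt2 [0.69   0.1568 0.026 ]
bolt3 [ 0.7431 -0.046   0.0242]
plyl [0.459  0.0389 0.0616]
plyfront1 [0.4605 0.0498 0.0619]
plyfront2 [ 0.4834 -0.0559  0.0633]
ply [0.5026 0.0277 0.0623]
pl2 [ 0.5324 -0.031   0.0621]
platen [0.6654 0.0302 0.0761]
```

View pics/wbig.png

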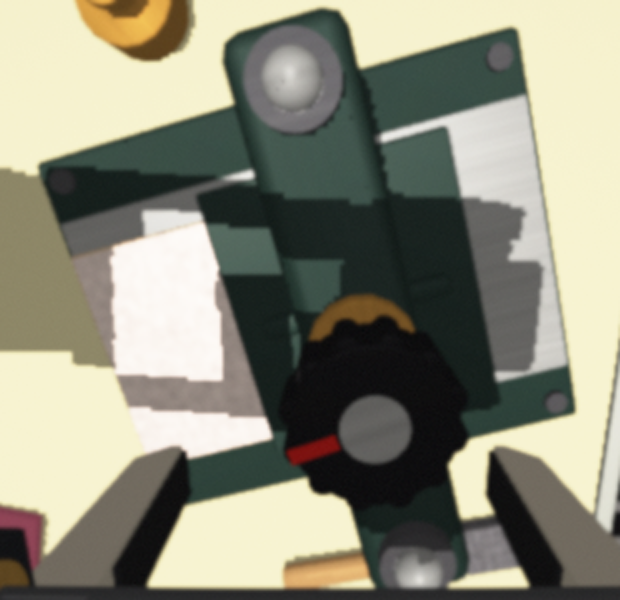

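```bash
cat >> h.py <<'E'
def cloud(d,p):
    H,W=d.shape;K=np.array(p["K"]);k1=p["k1"]
    v,u=np.mgrid[0:H,0:W]
    q=cv2.undistortPoints(np.stack([u,v],-1).reshape(-1,1,2).astype(float),K,np.array([k1,0,0,0.])).reshape(H,W,2)
    o=np.array(p["orientation"],float);M=o if o.shape==(3,3) else R.from_rotvec(o).as_matrix()
    ray=np.stack([q[...,0],-q[...,1],-np.ones((H,W))],-1)@M.T
    P=np.array(p["eye"])+ray*d[...,None];P[d<=0]=np.nan
    return P,ray
def rects(P,zr,xy=((.38,.8),(-.15,.22))):
    m=(P[...,2]>zr[0])&(P[...,2]<zr[1])&(P[...,0]>xy[0][0])&(P[...,0]<xy[0][1])&(P[...,1]>xy[1][0])&(P[...,1]<xy[1][1])
    return m.astype(np.uint8)
E
python3 - <<'E'
from h import *
for n in("wrist","scene","side"):
    z=np.load(f"/tmp/{n}0.npz",allow_pickle=True);d,p=z["d"],z["p"].item();P,ray=cloud(d,p)
    for nm,zr in dict(bed=(.013,.028),pack=(.056,.067),platen=(.071,.082),cross=(.155,.17),knob=(.24,.256),coltop=(.17,.2)).items():
        m=rects(P,zr)
        k,l,s,c=cv2.connectedComponentsWithStats(m)
        if k<2: continue
        if nm in("pack","platen","cross"): i=1+np.argmax(s[1:,4]);mm=l==i
        else: mm=m>0
        q=P[mm];r=cv2.minAreaRect((q[:,:2]*1000).astype(np.float32))
        print(n,nm,mm.sum(),"z",np.median(q[:,2]).round(4),[np.round(x,1) for x in r])
E
```

```text
wrist bed 15702 z 0.02 [array([593. ,  13.1]), array([289.9, 377.9]), np.float64(14.4)]
wrist pack 7279 z 0.0622 [array([507.6,  -1.7]), array([ 78.1, 130.3]), np.float64(14.4)]
wrist platen 4135 z 0.0764 [array([655.8,  40. ]), array([ 36.2, 149.1]), np.float64(14.5)]
wrist cross 7284 z 0.1644 [array([595.2,  85.2]), array([ 46.4, 118.2]), np.float64(14.6)]
wrist knob 7805 z 0.2465 [array([600.8,  23.2]), array([ 59.1, 124.4]), np.float64(89.9)]
wrist coltop 3583 z 0.1757 [array([611. ,  30.7]), array([ 37.2, 217.8]), np.float64(15.3)]
scene bed 3580 z 0.0199 [array([592.8,  29.6]), array([350.9, 341.2]), np.float64(87.4)]
scene pack 824 z 0.0622 [array([503.1,  -3.5]), array([ 71. , 132.1]), np.float64(14.3)]
scene platen 1162 z 0.0766 [array([637.7,  38. ]), array([ 80.1, 222.5]), np.float64(19.2)]
scene cross 896 z 0.1642 [array([609.8,  29.3]), array([ 45.7, 233.1]), np.float64(14.8)]
scene knob 330 z 0.2468 [array([599.9,  23.2]), array([ 58.4, 125.2]), np.float64(89.7)]
scene coltop 318 z 0.1769 [array([608.6,  30.5]), array([ 40.8, 215.4]), np.float64(11.6)]
side bed 3257 z 0.021 [array([597.9,  27. ]), array([326.2, 369.9]), np.float64(79.9)]
side pack 171 z 0.0634 [array([479.2,  -8.9]), array([ 39.2, 137.3]), np.float64(4.0)]
side platen 1043 z 0.0778 [array([629.2,  33.8]), array([ 96.5, 220.1]), np.float64(15.8)]
side cross 780 z 0.1651 [array([611.3,  29.5]), array([ 48.4, 234.8]), np.float64(15.1)]
side knob 271 z 0.2477 [array([602.3,  23.6]), array([ 60.4, 125.3]), np.float64(88.5)]
side coltop 326 z 0.1778 [array([610.9,  29.2]), array([ 41.4, 222.9]), np.float64(13.3)]
```

```bash
cat >> h.py <<'E'
C=np.array([.6105,.0300]);YAW=.253
def topress(xy):
    a=np.asarray(xy)[...,:2]-C;c,s=np.cos(YAW),np.sin(YAW)
    return np.stack([a[...,0]*c+a[...,1]*s,-a[...,0]*s+a[...,1]*c],-1)*1000
def edges(P,zr=(.056,.067)):
    m=rects(P,zr);k,l,s,c=cv2.connectedComponentsWithStats(m);mm=l==1+np.argmax(s[1:,4])
    q=topress(P[mm])
    def fit(a,b,lo,hi,sgn):
        X=[];Y=[]
        for t in np.arange(lo,hi,3):
            w=a[(b>=t)&(b<t+3)]
            if len(w)>3: X.append(t+1.5);Y.append(w.min() if sgn<0 else w.max())
        X=np.array(X);Y=np.array(Y);k=np.ones(len(X),bool)
        for _ in range(4):
            f=np.polyfit(X[k],Y[k],1);r=abs(Y-np.polyval(f,X));k=r<max(1.5*r[k].std()+.2,.4)
        return f.round(4),k.sum(),len(X)
    print("front x(y):",fit(q[:,0],q[:,1],-55,55,-1))
    x0,x1=q[:,0].min()+12,q[:,0].max()-8
    print("y- (x):",fit(q[:,1],q[:,0],x0,x1,-1)," y+ (x):",fit(q[:,1],q[:,0],x0,x1,1),"xrange",x0,x1)
    return q
E
python3 - <<'E'
from h import *
for n in("wrist","scene"):
    z=np.load(f"/tmp/{n}0.npz",allow_pickle=True);P,_=cloud(z["d"],z["p"].item());print(n);edges(P)
    mb=rects(P,(.013,.028));q=topress(P[mb>0]);
    k=(abs(q[:,0])<200)&(abs(q[:,1])<140);q=q[k];print("bed",np.percentile(q,[.2,99.8],axis=0).round(1))
    mb=rects(P,(.072,.082));q=topress(P[mb>0]);k=(abs(q[:,0])<80)&(abs(q[:,1])<80);q=q[k];print("platen",np.percentile(q,[.5,99.5],axis=0).round(1))
    mb=rects(P,(.155,.168));q=topress(P[mb>0]);k=(abs(q[:,0])<40)&(abs(q[:,1])<130);q=q[k];print("cross",np.percentile(q,[.5,99.5],axis=0).round(1))
E
```

```text
wrist
front x(y): (array([ 7.100000e-03, -1.454194e+02]), np.int64(23), 37)
y- (x): (array([-1.77000e-02, -7.09974e+01]), np.int64(9), 20)  y+ (x): (array([-0.    , 60.0397]), np.int64(19), 20) xrange -134.70192009038092 -76.54845211415778
bed [[-163.9 -120.3]
 [ 123.   117.9]]
platen [[-65.4 -73.9]
 [ 63.9  72.6]]
cross [[ -23.7 -110.5]
 [  22.   114.8]]
scene
front x(y): (array([ 6.600000e-03, -1.452896e+02]), np.int64(12), 37)
y- (x): (array([ 5.80000e-02, -6.10361e+01]), np.int64(5), 18)  y+ (x): (array([-1.94000e-02,  5.74565e+01]), np.int64(7), 18) xrange -136.0285548110694 -84.95218960072766
bed [[-163.9 -121.4]
 [ 124.1  118.2]]
platen [[ -3.9 -77.5]
 [ 63.8  77.5]]
cross [[ -23.4 -114.4]
 [  21.4  115.2]]
```

```bash
sed -i 's/C=np.array.*;YAW/C=np.array([.6102,.0289]);YAW/' h.py; python3 - <<'E'
from h import *
for n in("wrist","scene"):
    z=np.load(f"/tmp/{n}0.npz",allow_pickle=True);im=z["im"].astype(int);P,_=cloud(z["d"],z["p"].item())
    m=(im[...,2]-im[...,1]>60)&(im[...,0]-im[...,1]>15)&(P[...,2]>.003)&(P[...,2]<.1)
    q=P[m];print(n,m.sum(),q.min(0).round(3),q.max(0).round(3));b=topress(q);print("press",b.min(0).round(),b.max(0).round())
    r=cv2.minAreaRect((b).astype(np.float32));print(cv2.boxPoints(r).round())
    # everything >5mm near start area in press frame
    t=topress(P);mm=(P[...,2]>.006)&(P[...,2]<.12)&(t[...,0]<-150)&(t[...,0]>-240)&(abs(t[...,1])<120)
    print(mm.sum(), t[mm].min(0) if mm.any() else 0, t[mm].max(0) if mm.any() else 0)
E
```

```text
wrist 1105 [ 0.254 -0.176  0.005] [ 0.38  -0.117  0.041]
press [-384. -139.] [-266.  -53.]
[[-389.  -66.]
 [-282. -139.]
 [-263. -111.]
 [-370.  -38.]]
532 [-165.31733127 -119.50107436] [-150.01127217  119.44207448]
scene 1011 [ 0.222 -0.306  0.003] [ 0.378 -0.118  0.044]
press [-455. -246.] [-269.  -55.]
[[-460. -213.]
 [-346. -270.]
 [-264. -107.]
 [-379.  -50.]]
106 [-165.15089225 -117.48873655] [-150.06719042  117.16433022]
```

>>> play_rows(increments=[[[0, 0, -3, -0.14], [-2, 0.5, -5, -0.28], [-6, 1, -5, -0.42], [-10, 1.5, -5, -0.56], [-14, 1.8, -5, -0.7]]], jaw=9.3)

```text
t: 0.65
tool_pos: [0.4581, -0.0182, 0.2786]
orientation: [-2.947, -1.085, 0.003]
force: [-0.6, -1.5, 1.0]
opening: 0.0932
```

```bash
cat >> h.py <<'E'
def toworld(px,py):
    c,s=np.cos(YAW),np.sin(YAW);return C+np.array([px*c-py*s,px*s+py*c])/1000
def go(px,py,z,yaw):
    s=read_state();M=R.from_rotvec(s["orientation"]).as_matrix();p=np.array(s["tool_pos"])
    y=np.arctan2(M[1,0],M[0,0]);w=np.r_[toworld(px,py),z]
    print("now press",topress(p).round(1),"z",p[2].round(4),"yaw",y.round(4),"tilt",M[:,2].round(4),"q6",s["q"][5].round(3),"F",np.round(s["force"],1),"T",np.round(s["wrist_torque"],3))
    print("shift cm",(M.T@(w-p)*100).round(2),"turn",round(-(yaw-y),3))
E
python3 -c "
from h import *
go(-178,-3.9,.20,1.8238)"
```

```text
now press [-159.    -7.5] z 0.2786 yaw 0.7057 tilt [-0.0019  0.     -1.    ] q6 -0.857 F [-0.6 -1.5  1. ] T [ 0.036 -0.055  0.042]
shift cm [-1.54 -1.14  7.86] turn -1.118
```

>>> play_rows(increments=[[[-0.5, -0.4, 0, -0.15], [-1, -0.8, 1, -0.3], [-1.5, -1.1, 3, -0.45], [-1.5, -1.1, 5, -0.6], [-1.5, -1.1, 7, -0.75]]])

```text
t: 1.15
tool_pos: [0.4392, -0.0195, 0.2079]
orientation: [-2.344, -2.09, 0.002]
force: [1.0, -0.3, 0.1]
opening: 0.0933
```

```bash
python3 -c "
from h import *
go(-178,-3.9,.10,1.8238)"
```

```text
now press [-177.7   -4.1] z 0.2079 yaw 1.4561 tilt [-0.0016  0.     -1.    ] q6 -1.617 F [ 1.  -0.3  0.1] T [ 0.103 -0.079  0.02 ]
shift cm [ 1.000e-02 -2.000e-02  1.079e+01] turn -0.368
```

>>> play_rows(increments=[[[0, 0, 2, -0.14], [0, 0, 5, -0.28], [0, 0, 8, -0.368], [0, 0, 10.5, -0.368], [0, 0, 10.8, -0.368]]])

```text
t: 1.65
tool_pos: [0.4362, -0.019, 0.0963]
orientation: [-1.919, -2.479, 0.006]
force: [-0.8, 0.3, 0.5]
opening: 0.0934
```

```bash
python3 - <<'E'
from h import *
go(-178,-3.9,.0355,1.8238)
p=camera_params("wrist");im,d=read_camera("wrist");cv2.imwrite("pics/w1.png",im);P,_=cloud(d,p);edges(P)
E
```

```text
now press [-180.5   -2.9] z 0.0963 yaw 1.8239 tilt [-0.008   0.0011 -1.    ] q6 -1.985 F [-0.8  0.3  0.5] T [ 0.088  0.008 -0.017]
shift cm [-0.12  0.3   6.08] turn 0.0
front x(y): (array([ 2.400000e-03, -1.457518e+02]), np.int64(35), 37)
y- (x): (array([-4.37000e-02, -7.45716e+01]), np.int64(3), 3)  y+ (x): (array([-2.50000e-02,  5.68159e+01]), np.int64(3), 3) xrange -134.40012473688546 -126.85299793679675
```

View pics/w1.png

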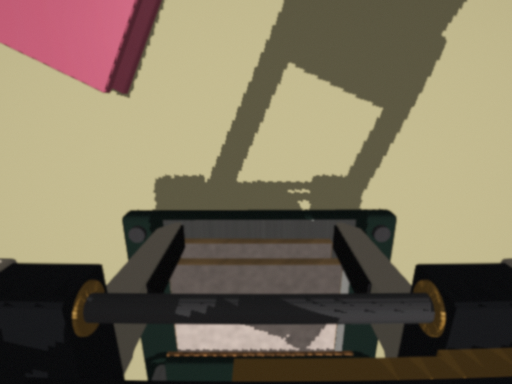

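>>> play_rows(increments=[[[-0.1, 0.1, 2, 0], [-0.1, 0.2, 4, 0], [-0.1, 0.3, 5.8, 0], [-0.1, 0.4, 6.1, 0], [-0.1, 0.6, 6.1, 0]]])

```text
t: 2.2
tool_pos: [0.4433, -0.0187, 0.0377]
orientation: [-1.921, -2.48, 0.005]
force: [0.4, -0.3, 1.3]
opening: 0.0931
```

```bash
python3 - <<'E'
from h import *
go(-160,-4.1,.0355,1.8238)
E
```

```text
now press [-173.5   -4.3] z 0.0377 yaw 1.8235 tilt [-5.7e-03  7.0e-04 -1.0e+00] q6 -1.981 F [ 0.4 -0.3  1.3] T [ 0.097 -0.093  0.019]
shift cm [0.02 1.35 0.21] turn -0.0
```

>>> play_rows(increments=[[[0, 0.4, 0.2, 0], [0, 0.8, 0.2, 0], [0, 1.1, 0.2, 0], [0, 1.4, 0.2, 0], [0, 1.6, 0.2, 0]]])

```text
t: 2.7
tool_pos: [0.4593, -0.0146, 0.0359]
orientation: [-1.921, -2.48, 0.004]
force: [-1.0, -0.9, 0.7]
opening: 0.0928
```

```bash
python3 - <<'E'
from h import *
go(-154,-4.1,.0355,1.8238)
p=camera_params("wrist");im,d=read_camera("wrist");cv2.imwrite("pics/w2.png",im);P,_=cloud(d,p);edges(P)
E
```

```text
now press [-157.    -4.4] z 0.0359 yaw 1.8235 tilt [-5.2e-03  6.0e-04 -1.0e+00] q6 -1.967 F [-1.  -0.9  0.7] T [ 0.128 -0.061 -0.002]
shift cm [0.03 0.3  0.04] turn -0.0
front x(y): (array([ 3.80000e-03, -1.21987e+02]), np.int64(30), 37)
y- (x): (array([-8.80000e-03, -6.95891e+01]), np.int64(9), 9)  y+ (x): (array([ -0.0229, -20.779 ]), np.int64(3), 9) xrange -111.14234527133185 -87.09747794129673h.py:39: RankWarning: Polyfit may be poorly conditioned
  f=np.polyfit(X[k],Y[k],1);r=abs(Y-np.polyval(f,X));k=r<max(1.5*r[k].std()+.2,.4)
```

View pics/w2.png

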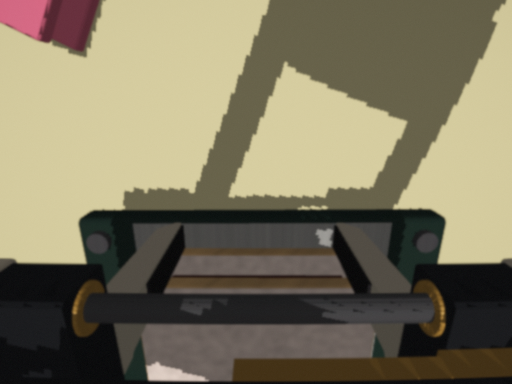

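>>> play_rows(increments=[[[0, 0.15, 0, 0], [0, 0.3, 0, 0], [0, 0.45, 0, 0], [0, 0.55, 0, 0], [0, 0.65, 0, 0]]])

```text
t: 3.25
tool_pos: [0.4656, -0.0129, 0.0357]
orientation: [-1.921, -2.48, 0.004]
force: [-1.5, -0.2, 0.3]
opening: 0.0931
```

```bash
python3 - <<'E'
from h import *
go(-97.5,0.0,.0355,1.8238)
E
```

```text
now press [-150.5   -4.3] z 0.0357 yaw 1.8235 tilt [-5.5e-03  7.0e-04 -1.0e+00] q6 -1.961 F [-1.5 -0.2  0.3] T [ 0.059  0.068 -0.018]
shift cm [ 0.43  5.3  -0.01] turn -0.0
```

```bash
cat >> h.py <<'E'
def front(P,zr=(.057,.067),Y=36):
    t=topress(P);m=(P[...,2]>zr[0])&(P[...,2]<zr[1])&(abs(t[...,1])<Y)&(t[...,0]>-170)
    q=t[m];X=[];V=[]
    for y in np.arange(-Y,Y,3):
        w=np.sort(q[(q[:,1]>=y)&(q[:,1]<y+3),0])
        if len(w)>3:X.append(y+1.5);V.append(w[1])
    V=np.array(V);X=np.array(X);k=abs(V-np.median(V))<3
    print("front fit",np.polyfit(X[k],V[k],1).round(4),k.sum())
E
python3 - <<'E'
from h import *
go(-97.5,0.0,.0355,1.8238)
p=camera_params("wrist");im,d=read_camera("wrist");cv2.imwrite("pics/w3.png",im);P,_=cloud(d,p);front(P)
E
```

```text
now press [-150.5   -4.3] z 0.0357 yaw 1.8235 tilt [-5.5e-03  7.0e-04 -1.0e+00] q6 -1.961 F [-1.5 -0.2  0.3] T [ 0.059  0.068 -0.018]
shift cm [ 0.43  5.3  -0.01] turn -0.0
front fit [-5.000000e-04 -1.401211e+02] 24
```

View pics/w3.png

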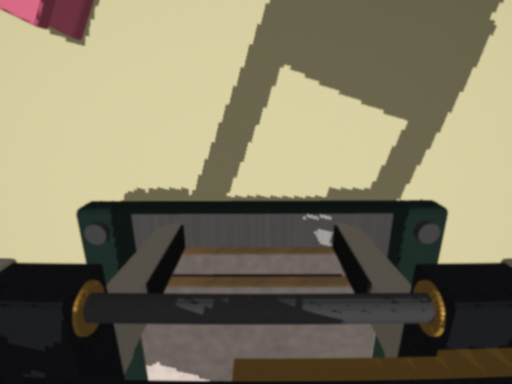

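>>> play_rows(increments=[[[0.03, 0.4, 0, 0], [0.07, 0.8, 0, 0], [0.1, 1.2, 0, 0], [0.14, 1.6, 0, 0], [0.17, 2.0, 0, 0]]])

```text
t: 3.8
tool_pos: [0.485, -0.0061, 0.0356]
orientation: [-1.921, -2.48, 0.004]
force: [-1.1, -0.7, -0.1]
opening: 0.0932
```

```bash
python3 - <<'E'
from h import *
go(-100.4,0.0,.0355,1.8238)
p=camera_params("wrist");im,d=read_camera("wrist");P,_=cloud(d,p);front(P)
E
```

```text
now press [-129.9   -2.6] z 0.0356 yaw 1.8235 tilt [-5.4e-03  7.0e-04 -1.0e+00] q6 -1.942 F [-1.1 -0.7 -0.1] T [ 0.032  0.156 -0.049]
shift cm [ 0.26  2.95 -0.  ] turn -0.0
front fit [ 2.000000e-04 -1.195465e+02] 24
```

>>> play_rows(increments=[[[0.03, 0.4, 0, 0], [0.07, 0.8, 0, 0], [0.1, 1.2, 0, 0], [0.14, 1.6, 0, 0], [0.17, 1.9, 0, 0]]])

```text
t: 4.35
tool_pos: [0.5041, 0.0005, 0.0358]
orientation: [-1.921, -2.481, 0.003]
force: [-2.0, 0.3, 0.4]
opening: 0.093
```

```bash
python3 - <<'E'
from h import *
go(-100.4,0.0,.0355,1.8238)
for n in("wrist","scene","side"):
    p=camera_params(n);im,d=read_camera(n);P,_=cloud(d,p)
    if n=="wrist":front(P)
    t=topress(P);m=(P[...,2]>.057)&(P[...,2]<.067)&(t[...,0]>-125)&(t[...,0]<-68)&(abs(t[...,1])<90)
    for a in range(-120,-66,6):
        w=np.sort(t[m&(t[...,0]>=a)&(t[...,0]<a+6)][:,1])
        if len(w)>3:print(n,a,len(w),w[[0,1,-2,-1]].round(1))
    cv2.imwrite(f"pics/{n}4.png",im)
E
```

```text
now press [-109.9   -0.9] z 0.0358 yaw 1.8235 tilt [-4.4e-03  8.0e-04 -1.0e+00] q6 -1.925 F [-2.   0.3  0.4] T [ 0.001  0.16  -0.007]
shift cm [0.09 0.95 0.02] turn -0.0
front fit [-3.00000e-04 -9.95554e+01] 24
wrist -120 702 [-62.1 -62.   62.1  62.3]
wrist -114 146 [-47.2 -47.2  46.7  46.8]
wrist -108 133 [-47.2 -47.1  46.7  46.7]
wrist -102 1966 [-48.5 -47.9  47.8  47.9]
wrist -96 504 [-49.2 -48.7  48.8  49.1]
wrist -78 926 [-62.  -61.6  61.3  62. ]
wrist -72 1327 [-63.8 -63.6  62.9  63. ]
scene -108 4 [-60.4 -46.5 -46.3 -45.6]
scene -102 49 [-64.1 -63.   60.3  61.6]
scene -96 79 [-64.6 -60.8  63.7  64.6]
scene -90 74 [-64.9 -62.7  64.   64.1]
scene -84 70 [-55.3 -52.7  63.8  64. ]
scene -78 6 [-41.9 -34.3  16.6  26.1]
```

View pics/scene4.png

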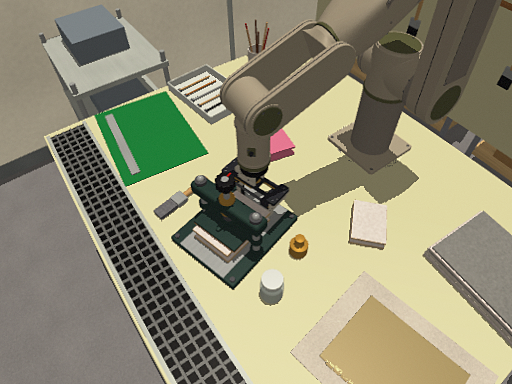

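View pics/wrist4.png

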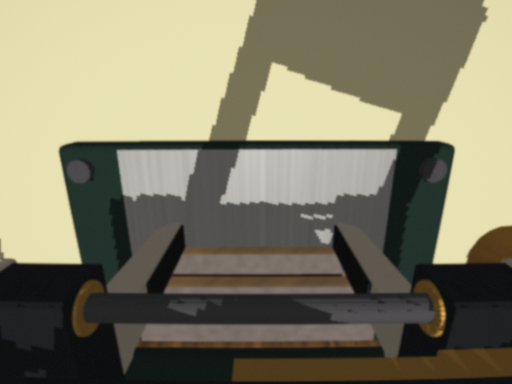

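>>> play_rows(increments=[[[0.02, 0.3, 0, 0], [0.04, 0.6, 0, 0], [0.05, 0.8, 0, 0], [0.05, 0.9, 0, 0], [0.05, 0.94, 0, 0]]])

```text
t: 5.0
tool_pos: [0.5131, 0.0034, 0.0358]
orientation: [-1.921, -2.481, 0.003]
force: [-0.9, -0.5, 0.6]
opening: 0.093
```

```bash
python3 - <<'E'
from h import *
go(-100.4,0.0,.0355,1.8238)
for n in("wrist","scene"):
    p=camera_params(n);im,d=read_camera(n);P,_=cloud(d,p)
    if n=="wrist":front(P)
    t=topress(P);m=(P[...,2]>.055)&(P[...,2]<.0645)&(t[...,0]>68)&(t[...,0]<100)&(abs(t[...,1])<50)
    if m.sum(): print(n,m.sum(),np.percentile(t[m][:,0],[50,90,95,98,100]).round(1))
E
```

```text
now press [-100.4   -0.4] z 0.0358 yaw 1.8238 tilt [-4.e-03  9.e-04 -1.e+00] q6 -1.918 F [-0.9 -0.5  0.6] T [0.096 0.223 0.042]
shift cm [ 0.04 -0.    0.03] turn -0.0
front fit [-2.0000e-04 -9.0069e+01] 24
scene 276 [79.9 89.1 89.6 90.1 90.4]
```

>>> play_rows(increments=[[[0, -1.5, 0, 0], [0, -4.5, 0, 0], [0, -7, -3, 0], [0, -8, -8, -0.1], [0, -8, -13, -0.22]]])

```text
t: 5.6
tool_pos: [0.434, -0.0168, 0.1655]
orientation: [-1.632, -2.678, 0.003]
force: [0.9, -0.2, 0.5]
opening: 0.0928
```

>>> play_rows(increments=[[[0, 0, -4, -0.1], [0, 0, -8, -0.2], [0, 0, -12, -0.3], [0, 0, -13, -0.36], [0, 0, -13, -0.36]]])

```text
t: 6.1
tool_pos: [0.4362, -0.0172, 0.2984]
orientation: [-1.126, -2.932, -0.0]
force: [-0.2, -0.6, -0.9]
opening: 0.093
```

```bash
python3 - <<'E'
from h import *
go(-0,0.0,.30,1.8238+.58)
for n in("wrist","scene"):
    p=camera_params(n);im,d=read_camera(n);P,_=cloud(d,p);np.savez(f"/tmp/{n}5.npz",im=im,d=d,p=p)
    if n=="wrist":front(P,Y=50)
    t=topress(P)
    m=(P[...,2]>.057)&(P[...,2]<.067)&(t[...,0]>-92)&(t[...,0]<-68)&(abs(t[...,1])<90)
    for a in range(-92,-66,6):
        w=np.sort(t[m&(t[...,0]>=a)&(t[...,0]<a+6)][:,1])
        if len(w)>3:print(n,a,len(w),w[[0,1,-2,-1]].round(1))
    k=(P[...,2]>.24)&(P[...,2]<.252)&(abs(t).max(-1)<40)
    if k.sum()>10: print("knob",k.sum(),cv2.minEnclosingCircle(t[k].astype(np.float32)),np.median(P[k][:,2]))
    cv2.imwrite(f"pics/{n}5.png",im)
E
```

```text
now press [-180.   -1.] z 0.2984 yaw 2.4081 tilt [-5.e-04  5.e-04 -1.e+00] q6 -2.565 F [-0.2 -0.6 -0.9] T [ 0.125 -0.034 -0.071]
shift cm [-9.85 15.07 -0.16] turn 0.004
front fit [ 2.10000e-03 -8.97336e+01] 34
wrist -92 335 [-65.1 -64.7  63.6  64. ]
wrist -86 343 [-65.2 -64.9  63.6  64.5]
wrist -80 345 [-65.4 -65.   63.6  64.3]
wrist -74 347 [-65.4 -65.1  63.7  63.8]
knob 1605 ((-1.048521637916565, -0.7715829610824585), 24.98564910888672) 0.24619458808631312
scene -92 61 [-63.9 -60.1  62.3  64.5]
scene -86 75 [-61.2 -56.4  63.6  63.9]
scene -80 26 [-52.2 -42.2  58.2  61.5]
knob 259 ((-1.3615713119506836, -0.521284818649292), 24.437271118164062) 0.24653666793603468
```

View pics/wrist5.png

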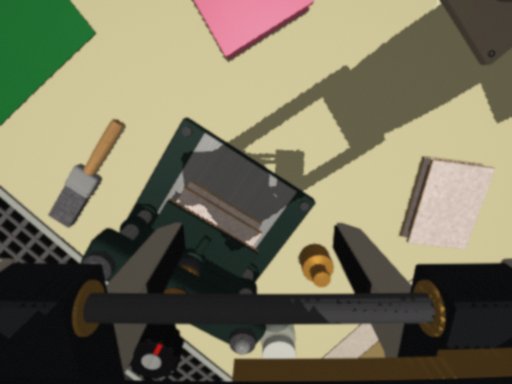

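>>> play_rows(increments=[[[-2, 3, 0, 0], [-4.5, 7, 0, 0], [-7, 11, 0, 0], [-9, 14, 0, 0], [-9.8, 14.9, 0, 0]]])

```text
t: 6.7
tool_pos: [0.6085, 0.0288, 0.2897]
orientation: [-1.128, -2.92, 0.003]
force: [-0.7, -0.1, -0.2]
opening: 0.0935
```

```bash
python3 - <<'E'
from h import *
go(-.9,-.6,.2255,1.8238+.58)
E
```

```text
now press [-1.6  0.3] z 0.2897 yaw 2.4045 tilt [-0.0112  0.002  -0.9999] q6 -2.442 F [-0.7 -0.1 -0.2] T [ 0.134 -0.002 -0.018]
shift cm [-0.18  0.05  6.42] turn 0.001
```

>>> play_rows(increments=[[[0, 0, 0, -0.1], [0, 0, 1, -0.14], [0, 0, 3, -0.14], [0, 0, 4.5, -0.14], [0, 0, 5, -0.14]]])

```text
t: 7.2
tool_pos: [0.6061, 0.029, 0.2356]
orientation: [-0.921, -2.986, 0.005]
force: [-0.2, 1.0, 0.3]
opening: 0.0932
```

```bash
python3 - <<'E'
from h import *
go(-.9,-.6,.2255,1.8238+.72)
E
```

```text
now press [-4.   1.1] z 0.2356 yaw 2.5433 tilt [-0.0172  0.0022 -0.9998] q6 -2.581 F [-0.2  1.   0.3] T [ 0.117 -0.028 -0.012]
shift cm [-0.35  0.13  1.  ] turn -0.001
```

>>> play_rows(increments=[[[-0.3, 0.1, 0.5, 0], [-0.35, 0.13, 1, 0], [-0.35, 0.13, 1, 0], [-0.35, 0.13, 1, 0]]])

```text
t: 7.6
tool_pos: [0.6098, 0.0281, 0.226]
orientation: [-0.921, -2.986, 0.004]
force: [-0.4, 0.8, 0.4]
opening: 0.0931
```

```bash
python3 - <<'E'
from h import *
go(-.9,-.6,.2255,1.8238+.72)
E
```

```text
now press [-0.6 -0.7] z 0.226 yaw 2.5432 tilt [-0.0165  0.0022 -0.9999] q6 -2.582 F [-0.4  0.8  0.4] T [ 0.186 -0.042 -0.057]
shift cm [ 0.02 -0.02  0.05] turn -0.001
```

>>> play_rows(increments=[[[0, 0, -4, 0], [0, 0, -8, 0]]])

```text
t: 7.8
tool_pos: [0.6104, 0.028, 0.3062]
orientation: [-0.921, -2.984, 0.005]
force: [0.5, 0.3, 0.9]
opening: 0.0933
```

>>> play_rows(increments=[[[2.5, -1.7, 0, 0], [5.8, -3.9, 0, 0], [9.1, -6.2, 0, 0]]])

```text
t: 8.1
tool_pos: [0.4997, 0.028, 0.3094]
orientation: [-0.921, -2.986, 0.004]
force: [0.2, -0.5, 0.7]
opening: 0.0934
```

```bash
python3 - <<'E'
from h import *
go(-.9,-.6,.26,1.8238+.72)
E
```

```text
now press [-107.3   26.8] z 0.3094 yaw 2.543 tilt [-0.0169  0.0022 -0.9999] q6 -2.591 F [ 0.2 -0.5  0.7] T [ 0.161 -0.007 -0.031]
shift cm [-9.14  6.23  4.75] turn -0.001
```

>>> play_rows(increments=[[[0, 0, -5, 0], [0, 0, -10, 0]]])

```text
t: 8.3
tool_pos: [0.4968, 0.028, 0.4037]
orientation: [-0.918, -2.975, 0.009]
force: [2.4, 0.1, 2.2]
opening: 0.0932
```

```bash
python3 - <<'E'
from h import *
go(-.9,-.6,.26,1.8238+.72)
print(read_state()["dq"].round(2))
E
```

```text
now press [-110.    27.5] z 0.4037 yaw 2.5428 tilt [-0.0284  0.0028 -0.9996] q6 -2.59 F [2.4 0.1 2.2] T [ 0.136 -0.057  0.036]
shift cm [-9.66  6.55 14.04] turn -0.001
[-0.    0.19 -1.28 -0.    0.89  0.  ]
```

>>> play_rows(increments=[[[0, 0, 0, 0]]])

```text
t: 8.4
tool_pos: [0.498, 0.0279, 0.4128]
orientation: [-0.922, -2.988, 0.004]
force: [0.1, -0.7, 0.8]
opening: 0.0929
```

>>> play_rows(increments=[[[0, 0, 5, 0], [0, 0, 10, 0]]])

```text
t: 8.6
tool_pos: [0.4987, 0.0281, 0.3163]
orientation: [-0.925, -2.997, -0.0]
force: [-0.2, -0.1, -1.3]
opening: 0.0932
```

```bash
python3 - <<'E'
from h import *
go(-.9,-.6,.26,1.8238+.72)
print(read_state()["dq"].round(2))
E
```

```text
now press [-108.1   27.1] z 0.3163 yaw 2.543 tilt [-0.0047  0.0017 -1.    ] q6 -2.59 F [-0.2 -0.1 -1.3] T [ 0.119 -0.035 -0.033]
shift cm [-9.18  6.25  5.58] turn -0.001
[ 0.   -0.04  1.03 -0.   -0.91 -0.  ]
```

>>> play_rows(increments=[[[0, 0, 0, 0], [0, 0, 0, 0]]])

```text
t: 8.8
tool_pos: [0.4988, 0.0281, 0.3178]
orientation: [-0.925, -2.998, -0.001]
force: [-0.5, -0.1, 1.5]
opening: 0.0931
```

```bash
python3 - <<'E'
from h import *
go(-.9,-.6,.26,1.8238+.72)
E
```

```text
now press [-108.1   27.1] z 0.3178 yaw 2.5429 tilt [-0.0041  0.0016 -1.    ] q6 -2.59 F [-0.5 -0.1  1.5] T [0.213 0.023 0.002]
shift cm [-9.17  6.25  5.74] turn -0.001
```

>>> play_rows(increments=[[[-1, 0.68, 0, 0], [-2.2, 1.5, 0, 0], [-3.5, 2.4, 0, 0], [-4.3, 2.9, 0, 0], [-4.6, 3.15, 0, 0]]])

```text
t: 9.3
tool_pos: [0.5568, 0.028, 0.3213]
orientation: [0.926, 3.001, 0.003]
force: [0.4, -0.5, 0.6]
opening: 0.0929
```

>>> play_rows(increments=[[[-1, 0.68, 0, 0], [-2.2, 1.5, 0, 0], [-3.5, 2.4, 0, 0], [-4.3, 2.9, 0, 0], [-4.6, 3.15, 0, 0]]])

```text
t: 9.8
tool_pos: [0.6134, 0.028, 0.3223]
orientation: [0.926, 3.0, 0.003]
force: [0.2, -0.0, -0.9]
opening: 0.0932
```

```bash
python3 - <<'E'
from h import *
go(-.9,-.6,.2255,1.8238+.72)
E
```

```text
now press [ 2.8 -1.7] z 0.3223 yaw 2.5427 tilt [ 0.0024  0.0012 -1.    ] q6 -2.581 F [ 0.2 -0.  -0.9] T [ 0.175 -0.037 -0.018]
shift cm [ 0.34 -0.23  9.68] turn -0.001
```

Tilt is now small. Lowering gently.

>>> play_rows(increments=[[[0.2, -0.1, 1.5, 0], [0.3, -0.2, 3.5, 0], [0.34, -0.23, 5, 0], [0.34, -0.23, 5.8, 0], [0.34, -0.23, 6, 0]]])

```text
t: 10.3
tool_pos: [0.6088, 0.0281, 0.2612]
orientation: [0.927, 3.002, 0.002]
force: [0.2, 0.8, -0.0]
opening: 0.093
```

```bash
python3 - <<'E'
from h import *
go(-.9,-.6,.2255,1.8238+.72)
E
```

```text
now press [-1.6 -0.4] z 0.2612 yaw 2.5427 tilt [ 5.0e-04  1.3e-03 -1.0e+00] q6 -2.581 F [ 0.2  0.8 -0. ] T [ 0.163 -0.017  0.026]
shift cm [-0.06  0.03  3.57] turn -0.001
```

>>> play_rows(increments=[[[-0.06, 0.03, 1, 0], [-0.06, 0.03, 2, 0], [-0.06, 0.03, 3, 0], [-0.06, 0.03, 3.5, 0], [-0.06, 0.03, 3.57, 0]]])

```text
t: 10.8
tool_pos: [0.6089, 0.0281, 0.2242]
orientation: [-0.926, -3.0, -0.002]
force: [0.7, -0.8, 0.0]
opening: 0.0931
```

```bash
python3 - <<'E'
from h import *
go(-.9,-.6,.2255,1.8238+.72)
print(read_state()["wrist_torque"],read_state()["joint_torque"][5])
im,d=read_camera("wrist");cv2.imwrite("pics/w6.png",im)
E
```

```text
now press [-1.5 -0.4] z 0.2242 yaw 2.5426 tilt [-0.0013  0.0014 -1.    ] q6 -2.581 F [ 0.7 -0.8  0. ] T [ 0.141 -0.017  0.004]
shift cm [-0.05  0.03 -0.13] turn -0.001
[ 0.14142653 -0.01695412  0.00416242] -0.0004790877028426621
```

View pics/w6.png

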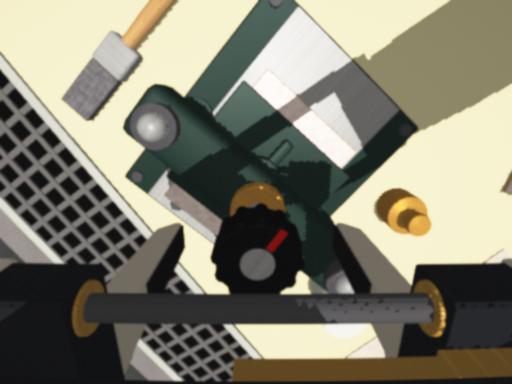

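>>> play_rows(increments=[[[-0.05, 0.03, 0, 0], [-0.05, 0.03, 0, 0], [-0.05, 0.03, 0, 0], [-0.05, 0.03, 0, 0], [-0.05, 0.03, 0, 0]]], jaw=4, squeeze=30)

```text
t: 11.35
tool_pos: [0.6098, 0.028, 0.225]
orientation: [-0.927, -3.001, -0.002]
force: [1.2, 0.7, 1.2]
opening: 0.0578
```

```bash
cat >> h.py <<'E'
def st():
    s=read_state();M=R.from_rotvec(s["orientation"]).as_matrix()
    print("t",round(s["t"],2),"yaw",np.arctan2(M[1,0],M[0,0]).round(4),"q6",s["q"][5].round(4),"jt6",s["joint_torque"][5].round(4),"Tz",np.round(s["wrist_torque"],3),"F",np.round(s["force"],1),"z",s["tool_pos"][2].round(4),"pr",topress(s["tool_pos"]).round(1),"dq6",s["dq"][5].round(3),"op",round(s["opening"],4))
E
python3 -c "
from h import *
st()"
```

```text
t 11.35 yaw 2.5426 q6 -2.5815 jt6 0.0002 Tz [ 0.115 -0.007 -0.006] F [1.2 0.7 1.2] z 0.225 pr [-0.6 -0.7] dq6 -0.002 op 0.0578
```

>>> play_rows(increments=[[[0, 0, 0, 0], [0, 0, 0, 0], [0, 0, 0, 0]]])

```text
t: 11.65
tool_pos: [0.6098, 0.0281, 0.2251]
orientation: [-0.926, -3.001, -0.002]
force: [-0.3, 0.2, 1.0]
opening: 0.0493
```

```bash
python3 -c "
from h import *
st()"
```

```text
t 11.65 yaw 2.5428 q6 -2.5816 jt6 -0.002 Tz [0.19  0.086 0.036] F [-0.3  0.2  1. ] z 0.2251 pr [-0.6 -0.7] dq6 -0.002 op 0.0493
```

>>> play_rows(increments=[[[0, 0, 0.006, 0.05], [0, 0, 0.013, 0.1], [0, 0, 0.019, 0.15], [0, 0, 0.025, 0.2], [0, 0, 0.032, 0.25]]])

```text
t: 12.15
tool_pos: [0.61, 0.0279, 0.2248]
orientation: [-1.297, -2.861, -0.002]
force: [0.5, -0.1, -1.6]
opening: 0.0493
```

```bash
python3 -c "
from h import *
st()"
```

```text
t 12.15 yaw 2.2907 q6 -2.3297 jt6 -0.8561 Tz [-0.056 -0.231  0.178] F [ 0.5 -0.1 -1.6] z 0.2248 pr [-0.4 -1. ] dq6 0.496 op 0.0493
```

>>> play_rows(increments=[[[0, 0, 0.006, 0.05], [0, 0, 0.013, 0.1], [0, 0, 0.019, 0.15], [0, 0, 0.025, 0.2], [0, 0, 0.032, 0.25]]])

```text
t: 12.65
tool_pos: [0.6103, 0.0276, 0.2245]
orientation: [1.646, 2.676, 0.001]
force: [0.3, -2.4, -1.7]
opening: 0.0497
```

```bash
python3 -c "
from h import *
st()"
```

```text
t 12.65 yaw 2.0387 q6 -2.0779 jt6 -0.8559 Tz [-0.075 -0.249  0.167] F [ 0.3 -2.4 -1.7] z 0.2245 pr [-0.3 -1.3] dq6 0.498 op 0.0497
```

>>> play_rows(increments=[[[0, 0, 0.006, 0.05], [0, 0, 0.013, 0.1], [0, 0, 0.019, 0.15], [0, 0, 0.025, 0.2], [0, 0, 0.032, 0.25]]])

```text
t: 13.15
tool_pos: [0.6104, 0.0272, 0.2242]
orientation: [1.969, 2.447, 0.001]
force: [1.2, -1.7, -0.3]
opening: 0.0498
```

```bash
python3 -c "
from h import *
st()"
```

```text
t 13.15 yaw 1.7866 q6 -1.826 jt6 -0.8562 Tz [-0.035 -0.132  0.191] F [ 1.2 -1.7 -0.3] z 0.2242 pr [-0.2 -1.7] dq6 0.495 op 0.0498
```

>>> play_rows(increments=[[[0, 0, 0.006, 0.05], [0, 0, 0.013, 0.1], [0, 0, 0.019, 0.15], [0, 0, 0.025, 0.2]]])

```text
t: 13.55
tool_pos: [0.6105, 0.0269, 0.2239]
orientation: [2.205, 2.236, 0.001]
force: [0.3, -1.5, -0.0]
opening: 0.0496
```

```bash
python3 -c "
from h import *
st()"
```

```text
t 13.55 yaw 1.5846 q6 -1.6241 jt6 -0.8567 Tz [-0.031 -0.086  0.201] F [ 0.3 -1.5 -0. ] z 0.2239 pr [-0.2 -2. ] dq6 0.496 op 0.0496
```

>>> play_rows(increments=[[[0.03, 0, 0.006, 0.05], [0.05, 0, 0.013, 0.1]]])

```text
t: 13.75
tool_pos: [0.6105, 0.0268, 0.2238]
orientation: [2.316, 2.12, 0.0]
force: [-0.9, -3.5, 0.1]
opening: 0.0495
```

```bash
python3 -c "
from h import *
st()"
```

```text
t 13.75 yaw 1.4822 q6 -1.5213 jt6 -0.8316 Tz [-0.237 -0.056  0.19 ] F [-0.9 -3.5  0.1] z 0.2238 pr [-0.2 -2.1] dq6 0.499 op 0.0495
```

>>> play_rows(increments=[[[0.03, 0, 0.006, 0.05], [0.05, 0, 0.013, 0.1]]])

```text
t: 13.95
tool_pos: [0.6105, 0.0267, 0.2236]
orientation: [2.421, 1.998, -0.001]
force: [-0.4, -3.3, -0.7]
opening: 0.0493
```

```bash
python3 -c "
from h import *
st()"
```

```text
t 13.95 yaw 1.3798 q6 -1.4186 jt6 -0.8294 Tz [-0.201  0.011  0.208] F [-0.4 -3.3 -0.7] z 0.2236 pr [-0.3 -2.2] dq6 0.498 op 0.0493
```

>>> play_rows(increments=[[[0.03, 0, 0.006, 0.05], [0.05, 0, 0.013, 0.1]]])

```text
t: 14.15
tool_pos: [0.6105, 0.0266, 0.2235]
orientation: [2.52, 1.871, -0.002]
force: [-1.2, -4.0, -0.1]
opening: 0.0493
```

```bash
python3 -c "
from h import *
st()"
```

```text
t 14.15 yaw 1.2774 q6 -1.3158 jt6 -0.8293 Tz [-0.103  0.05   0.158] F [-1.2 -4.  -0.1] z 0.2235 pr [-0.3 -2.3] dq6 0.499 op 0.0493
```

```bash
python3 - <<'E'
from h import *
for n in("wrist","scene"):
    z=np.load(f"/tmp/{n}5.npz",allow_pickle=True);P,_=cloud(z["d"],z["p"].item());t=topress(P)
    def sl(zr,ax,rng,lim):
        m=(P[...,2]>zr[0])&(P[...,2]<zr[1])&(abs(t).max(-1)<lim)&(t[...,ax]>rng[0])&(t[...,ax]<rng[1])
        if m.sum()<10: return None
        return m.sum(),np.percentile(t[m][:,1-ax],[1,99]).round(1)
    print(n,"platen y",sl((.072,.08),0,(-64,-30),85),"platen y back",sl((.072,.08),0,(30,64),85),"platen x",sl((.072,.08),1,(-60,60),85))
    print("pack y front",sl((.057,.066),0,(-88,-70),85)," pack x",sl((.057,.066),1,(-50,50),96))
    print("bed y front",sl((.013,.026),0,(-160,-100),180)," bed x", [sl((.013,.026),1,r,180) for r in((-118,-70),(-50,50),(70,118))], "bed y back",sl((.013,.026),0,(95,120),180))
E
```

```text
wrist platen y (np.int64(2014), array([-75.,  72.])) platen y back None platen x (np.int64(2396), array([-65.7,  12.8]))
pack y front (np.int64(856), array([-64.3,  62.9]))  pack x (np.int64(1249), array([-90.2, -64.6]))
bed y front (np.int64(5870), array([-118.9,  116.2]))  bed x [(np.int64(3030), array([-164.9,   -4.1])), (np.int64(3222), array([-165.4,  -89.7])), (np.int64(2270), array([-165.3,  -10.5]))] bed y back None
scene platen y None platen y back (np.int64(585), array([-73.5,  73. ])) platen x (np.int64(753), array([ 3.4, 63.8]))
pack y front (np.int64(89), array([-54.8,  63.4]))  pack x (np.int64(474), array([-91.2,  89.7]))
bed y front (np.int64(997), array([-106.7,  115.8]))  bed x [(np.int64(501), array([-163.6,  124.4])), (np.int64(891), array([-163.8,  124.5])), (np.int64(1391), array([-160.1,  122.2]))] bed y back (np.int64(690), array([-116.9,  116.8]))
```

>>> play_rows(increments=[[[0, 0, 0.006, 0.05], [0, 0, 0.013, 0.1]]])

```text
t: 14.35
tool_pos: [0.6105, 0.0264, 0.2234]
orientation: [2.612, 1.74, -0.002]
force: [-1.7, -2.1, -0.2]
opening: 0.0494
```

```bash
python3 -c "
from h import *
st()"
```

```text
t 14.35 yaw 1.1752 q6 -1.2139 jt6 -0.8276 Tz [ 0.277 -0.047  0.211] F [-1.7 -2.1 -0.2] z 0.2234 pr [-0.4 -2.5] dq6 0.496 op 0.0494
```

>>> play_rows(increments=[[[0, 0, 0.006, 0.05], [0, 0, 0.013, 0.1]]])

```text
t: 14.55
tool_pos: [0.6104, 0.0262, 0.2232]
orientation: [2.698, 1.604, -0.002]
force: [-0.8, -1.7, 1.0]
opening: 0.0494
```

```bash
python3 -c "
from h import *
st()"
```

```text
t 14.55 yaw 1.073 q6 -1.112 jt6 -0.8289 Tz [ 0.259 -0.028  0.193] F [-0.8 -1.7  1. ] z 0.2232 pr [-0.5 -2.7] dq6 0.496 op 0.0494
```

>>> play_rows(increments=[[[0, 0, 0.006, 0.05], [0, 0, 0.013, 0.1]]])

```text
t: 14.75
tool_pos: [0.6104, 0.026, 0.2231]
orientation: [2.776, 1.464, -0.002]
force: [-1.5, -1.6, 0.8]
opening: 0.0496
```

```bash
python3 -c "
from h import *
st()"
```

```text
t 14.75 yaw 0.9709 q6 -1.0101 jt6 -0.8287 Tz [ 0.265 -0.025  0.187] F [-1.5 -1.6  0.8] z 0.2231 pr [-0.6 -2.8] dq6 0.495 op 0.0496
```

>>> play_rows(increments=[[[0, 0, 0.006, 0.05], [0, 0, 0.013, 0.1]]])

```text
t: 14.95
tool_pos: [0.6102, 0.0259, 0.223]
orientation: [2.847, 1.321, -0.002]
force: [-1.5, -1.7, 0.2]
opening: 0.0493
```

```bash
python3 -c "
from h import *
st()"
```

```text
t 14.95 yaw 0.8687 q6 -0.9081 jt6 -0.8294 Tz [ 0.204 -0.039  0.191] F [-1.5 -1.7  0.2] z 0.223 pr [-0.7 -2.9] dq6 0.494 op 0.0493
```

>>> play_rows(increments=[[[0, 0, 0.006, 0.05], [0, 0, 0.013, 0.1]]])

```text
t: 15.15
tool_pos: [0.6101, 0.0258, 0.2228]
orientation: [2.911, 1.174, -0.002]
force: [-1.5, -1.0, 0.3]
opening: 0.0493
```

```bash
python3 -c "
from h import *
st()"
```

```text
t 15.15 yaw 0.7667 q6 -0.8061 jt6 -0.8288 Tz [ 0.19  -0.077  0.153] F [-1.5 -1.   0.3] z 0.2228 pr [-0.8 -3. ] dq6 0.495 op 0.0493
```

>>> play_rows(increments=[[[0, 0, 0.006, 0.05], [0, 0, 0.013, 0.1]]])

```text
t: 15.35
tool_pos: [0.61, 0.0256, 0.2227]
orientation: [2.967, 1.024, -0.002]
force: [-2.3, -1.2, -0.9]
opening: 0.0494
```

```bash
python3 -c "
from h import *
st()"
```

```text
t 15.35 yaw 0.6646 q6 -0.7043 jt6 -0.8291 Tz [ 0.128 -0.048  0.163] F [-2.3 -1.2 -0.9] z 0.2227 pr [-1.  -3.1] dq6 0.494 op 0.0494
```

>>> play_rows(increments=[[[0, 0, 0.006, 0.05], [0, 0, 0.013, 0.1]]])

```text
t: 15.55
tool_pos: [0.6099, 0.0255, 0.2226]
orientation: [3.015, 0.871, -0.002]
force: [-2.5, -0.9, 0.0]
opening: 0.0494
```

```bash
python3 -c "
from h import *
st()"
```

```text
t 15.55 yaw 0.5625 q6 -0.6023 jt6 -0.8238 Tz [ 0.183 -0.005  0.206] F [-2.5 -0.9  0. ] z 0.2226 pr [-1.1 -3.2] dq6 0.494 op 0.0494
```

>>> play_rows(increments=[[[0, 0, 0.006, 0.05], [0, 0, 0.013, 0.1]]])

```text
t: 15.75
tool_pos: [0.6097, 0.0255, 0.2225]
orientation: [3.055, 0.716, -0.002]
force: [-2.5, -0.7, 1.4]
opening: 0.0493
```

```bash
python3 -c "
from h import *
st()"
```

```text
t 15.75 yaw 0.4606 q6 -0.5004 jt6 -0.7542 Tz [0.111 0.005 0.277] F [-2.5 -0.7  1.4] z 0.2225 pr [-1.3 -3.2] dq6 0.497 op 0.0493
```

>>> play_rows(increments=[[[0, 0, 0.006, 0.05], [0, 0, 0.013, 0.1]]])

```text
t: 15.95
tool_pos: [0.6096, 0.0253, 0.2224]
orientation: [3.088, 0.56, -0.002]
force: [-2.4, -0.9, 1.0]
opening: 0.0498
```

```bash
python3 -c "
from h import *
st()"
```

```text
t 15.95 yaw 0.3587 q6 -0.3986 jt6 -0.7485 Tz [ 0.113 -0.027  0.257] F [-2.4 -0.9  1. ] z 0.2224 pr [-1.5 -3.3] dq6 0.496 op 0.0498
```

>>> play_rows(increments=[[[0, 0, 0.006, 0.05], [0, 0, 0.013, 0.1], [0, 0, 0.019, 0.15], [0, 0, 0.025, 0.2], [0, 0, 0.032, 0.25]]])

```text
t: 16.45
tool_pos: [0.6092, 0.0253, 0.2221]
orientation: [3.133, 0.168, -0.003]
force: [-3.6, -1.2, 1.7]
opening: 0.0492
```

>>> play_rows(increments=[[[0, 0, 0.006, 0.05], [0, 0, 0.013, 0.1], [0, 0, 0.019, 0.15], [0, 0, 0.025, 0.2], [0, 0, 0.032, 0.25]]])

```text
t: 16.95
tool_pos: [0.6088, 0.0252, 0.2218]
orientation: [3.129, -0.227, -0.003]
force: [-4.0, -0.7, 1.3]
opening: 0.0497
```

```bash
python3 -c "
from h import *
st()"
```

```text
t 16.95 yaw -0.1448 q6 0.1049 jt6 -0.7528 Tz [-0.005  0.233  0.281] F [-4.  -0.7  1.3] z 0.2218 pr [-2.3 -3.2] dq6 0.496 op 0.0497
```

>>> play_rows(increments=[[[0, 0, 0.006, 0.05], [0, 0, 0.013, 0.1], [0, 0, 0.019, 0.15], [0, 0, 0.025, 0.2], [0, 0, 0.032, 0.25]]])

```text
t: 17.45
tool_pos: [0.6085, 0.0253, 0.2215]
orientation: [3.075, -0.618, -0.004]
force: [-3.5, -0.3, 2.0]
opening: 0.0495
```

```bash
python3 -c "
from h import *
st()"
```

```text
t 17.45 yaw -0.3965 q6 0.3567 jt6 -0.7415 Tz [0.001 0.363 0.275] F [-3.5 -0.3  2. ] z 0.2215 pr [-2.6 -3.1] dq6 0.497 op 0.0495
```

>>> play_rows(increments=[[[0, 0, 0.006, 0.05], [0, 0, 0.013, 0.1], [0, 0, 0.019, 0.15], [0, 0, 0.025, 0.2], [0, 0, 0.032, 0.25]]])

```text
t: 17.95
tool_pos: [0.6081, 0.0255, 0.2212]
orientation: [2.973, -0.999, -0.004]
force: [-3.2, 0.2, 1.4]
opening: 0.0498
```

>>> play_rows(increments=[[[0, 0, 0.006, 0.05], [0, 0, 0.013, 0.1], [0, 0, 0.019, 0.15], [0, 0, 0.023, 0.18], [0, 0, 0.026, 0.2]]])

```text
t: 18.45
tool_pos: [0.6078, 0.0257, 0.221]
orientation: [2.858, -1.291, -0.004]
force: [-2.6, 1.6, 1.4]
opening: 0.0495
```

```bash
python3 -c "
from h import *
st()"
```

```text
t 18.45 yaw -0.8486 q6 0.8092 jt6 0.134 Tz [0.176 0.413 0.353] F [-2.6  1.6  1.4] z 0.221 pr [-3.1 -2.5] dq6 0.188 op 0.0495
```

>>> play_rows(increments=[[[0, 0, 0.006, 0.05], [0, 0, 0.013, 0.1], [0, 0, 0.019, 0.145], [0, 0, 0.02, 0.162], [0, 0, 0.02, 0.165]]])

```text
t: 18.95
tool_pos: [0.6076, 0.0259, 0.2207]
orientation: [2.742, -1.521, -0.004]
force: [-3.5, 1.0, 0.7]
opening: 0.0498
```

```bash
python3 -c "
from h import *
st()"
```

```text
t 18.95 yaw -1.0131 q6 0.9738 jt6 0.597 Tz [0.316 0.482 0.26 ] F [-3.5  1.   0.7] z 0.2207 pr [-3.2 -2.3] dq6 0.014 op 0.0498
```

```bash
python3 -c "
from h import *
im,d=read_camera('wrist');cv2.imwrite('pics/w7.png',im)
a=cv2.imread('pics/w6.png')
for i in (a,im):
    i=i.astype(int);m=(i[...,2]>110)&(i[...,1]<60)&(i[...,0]<60);m[:200]=0;m[300:]=0;m[:,:200]=0;m[:,330:]=0
    v,u=np.nonzero(m);f=np.linalg.eigh(np.cov(np.stack([u,v])))[1][:,1];print(len(u),u.mean(),v.mean(),np.degrees(np.arctan2(f[1],f[0])))
st()"
```

```text
143 276.46853146853147 240.43356643356643 129.25725075903827
142 277.50704225352115 238.92253521126761 128.80110805192842
t 19.0 yaw -1.0128 q6 0.9736 jt6 0.3697 Tz [0.339 0.492 0.262] F [-2.8  1.4  1.5] z 0.2208 pr [-3.2 -2.3] dq6 -0.008 op 0.0497
```

View pics/w7.png

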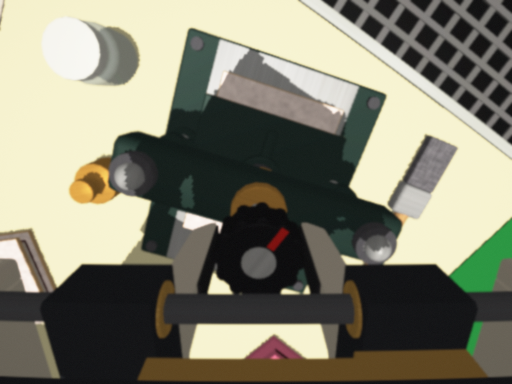

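>>> play_rows(increments=[[[0, 0, 0, 0], [0, 0, 0, 0], [0, 0, 0, 0], [0, 0, 0, 0], [0, 0, 0, 0]]], jaw=9.3)

```text
t: 19.5
tool_pos: [0.6077, 0.0258, 0.2207]
orientation: [2.742, -1.521, -0.004]
force: [-0.3, -0.3, 0.8]
opening: 0.0852
```

>>> play_rows(increments=[[[0, 0, 0, 0], [0, 0, -1, 0], [0, 0, -3, 0], [0, 0, -6, 0], [0, 0, -9, 0]]])

```text
t: 20.0
tool_pos: [0.6079, 0.0261, 0.3122]
orientation: [2.742, -1.521, -0.004]
force: [1.5, 0.9, 0.2]
opening: 0.0931
```

>>> play_rows(increments=[[[0, 0, -1, 0], [0, 0, -2, 0], [0, 0, -2, 0], [0, 0, -2, 0]]])

```text
t: 20.4
tool_pos: [0.6076, 0.0262, 0.3308]
orientation: [2.742, -1.521, -0.007]
force: [0.4, 0.4, -0.4]
opening: 0.0932
```

```bash
python3 - <<'E'
from h import *
st()
for n in("wrist","scene"):
    p=camera_params(n);im,d=read_camera(n);P,_=cloud(d,p);cv2.imwrite(f"pics/{n}8.png",im);t=topress(P)
    def sl(zr,ax,rng,lim):
        m=(P[...,2]>zr[0])&(P[...,2]<zr[1])&(abs(t).max(-1)<lim)&(t[...,ax]>rng[0])&(t[...,ax]<rng[1])
        return (m.sum(),np.percentile(t[m][:,1-ax],[1,99]).round(1)) if m.sum()>9 else None
    print(n,"packy front",sl((.055,.0645),0,(-88,-70),85),"back",sl((.055,.0645),0,(70,88),85),"pack x",sl((.055,.0645),1,(-50,50),96),"bed x",sl((.013,.026),1,(-60,60),180),"bed y",sl((.013,.026),0,(-160,-100),180),sl((.013,.026),0,(95,120),180))
a=cv2.imread("pics/scene0.png");b=cv2.imread("pics/scene8.png");cv2.imwrite("pics/cmp8.png",cv2.resize(b[100:310,130:340],None,fx=2.8,fy=2.8))
for nm,(x0,x1,y0,y1) in dict(jar=(255,292,265,305),weight=(285,312,230,262),brush=(150,190,190,220)).items():
    print(nm,np.abs(a[y0:y1,x0:x1].astype(int)-b[y0:y1,x0:x1]).mean())
E
```

```text
t 20.4 yaw -1.0129 q6 0.9734 jt6 -0.0001 Tz [0.041 0.109 0.008] F [ 0.4  0.4 -0.4] z 0.3308 pr [-3.2 -2. ] dq6 -0.0 op 0.0932
wrist packy front (np.int64(357), array([-64.3,  63.8])) back (np.int64(1055), array([-63.6,  63.4])) pack x (np.int64(1697), array([-87.8,  90.7])) bed x (np.int64(3804), array([-162.5,  123.3])) bed y (np.int64(3998), array([-117.8,  116.4])) (np.int64(2797), array([-116.3,  116.9]))
scene packy front (np.int64(85), array([-53. ,  63.9])) back (np.int64(224), array([-63.8,  64.3])) pack x (np.int64(455), array([-90.9,  90.1])) bed x (np.int64(1101), array([-163.8,  124.2])) bed y (np.int64(994), array([-107.6,  115.8])) (np.int64(698), array([-116.6,  116.6]))
jar 1.0031531531531532
weight 2.552854938271605
brush 1.1355555555555557
```

View pics/cmp8.png

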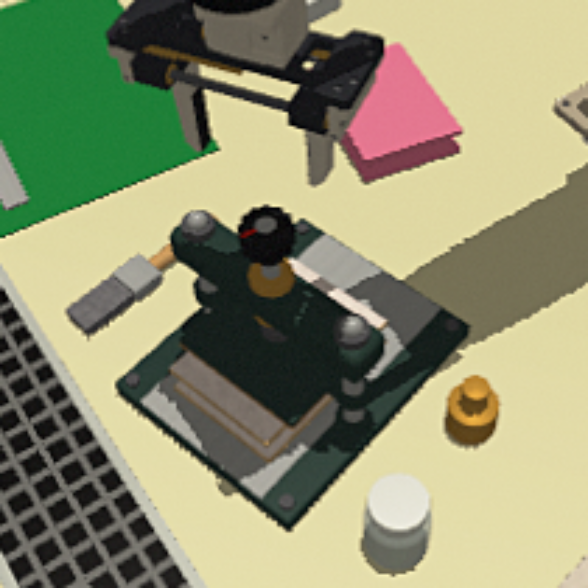

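View pics/wrist8.png

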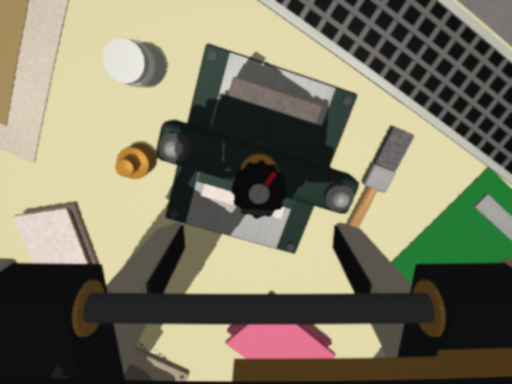

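```bash
python3 -c "
from plant import *
print(close_job())"
```

```text
the job is handed in; nothing more can be done
None
```

I slid the pack back under the platen, wound the knob to the touch and one quarter turn more, let go, and handed the job in at about 20.5 s.

- **Pack:** I pushed it with both open fingertips on its front edge, at a slight slant to take out about 4 mm of sideways offset. The last pictures put it within about 1 mm of the press axis across the bed. Along the bed the scene camera gave under 1 mm and the wrist camera about 1.5 mm. In the wrist picture after the push the front edge was within about 0.002 rad of square.
- **Touch:** the resisting torque stepped up by about 0.08 N m after roughly 1.99 rad of winding. It showed on both the last joint and the wrist sensor. The onset is known to a few hundredths of a radian.
- **Quarter turn:** I wound about 1.57 rad past that touch, then opened the fingers. The red mark kept its angle to the gripper within half a degree, so the grip did not slip.
- **Bystanders:** jar, weight and brush look unmoved between the first and last scene pictures. The largest contact force I read was about 4 N.
- **Disagreement:** while gripped, the knob's axis came out 1 to 2 mm from where the cameras put the press. That fits the stated calibration error. I judged the pack's centring against the bed and platen in the same pictures, so it is not affected.

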